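# Tip the sharps tube out of the red-handled tip cart

### The job

Lift the handle of the red-handled tip cart so that the yellow sharps tube rolls out over the wheel into the red bin, keeping the cart tipped until the tube lies in the bin. Then lower the handle gently until the cart stands on its legs again and let go. Leave the blue-handled cart alone.

Things in the scene. Friction and masses are not known exactly. Their poses are not given: they have to be found in the camera images.
- used_cart: Aluminium tip cart with RED handle. It only pivots on its wheel axle (wheel in a fixed dock). Origin: axle, 50 mm above bench; x forward over the wheel, y left, z up; standing on its legs z is vertical, lifting turns it nose-down about y, stop at 63 deg. Handle: round bar along y, 16 mm thick, centre (-210,0,100) mm, free for 90 mm, 105 mm behind tub. Lift about 5 N; falls back if let go.
- sharps_tube_mid (a point): Centre of the closed yellow sharps tube with white lid, 50 mm across, 100 mm long, about 0.22 kg. It lies across the red-handled cart's tub (135 x 130 mm, 50 mm walls, open front), axis = own y, against the rear wall. The tub floor slopes 17 deg nose-up and ends in a 3 mm lip, so the tube rolls out only when the cart is tipped some 20 to 45 deg (0.35 to 0.8 rad).
- red_bin: Fixed open red bin just in front of the red-handled cart's wheel, 134 mm long (own x, away from the cart), 168 mm wide, front wall (cart side) 40 mm high, back wall 95 mm high, walls and floor 4 mm. Origin on the bench under the middle of the front wall's outer face; the bin reaches from there to x = 134 mm.
- clean_cart: Bystander: the same kind of tip cart with a BLUE cross handle, holding a white bottle with a blue cap, with a grey bin before it. Same frame and sizes as the red-handled one. It must stay standing as it is. Which cart is on the left changes.
Things that resemble listed ones, but are neither listed nor needed, are in the scene too. What is meant by the part that bears sharps_tube_mid is not green or purple, and is the larger of those in its own colour.

How it is judged (in metres and radians):
On the way:
1. the red-handled cart is tipped forward (by more than 16 degrees) while the yellow tube lies in the red bin (angle between used_cart's own z axis and vertical above 0.28 rad and x of sharps_tube_mid in the frame of red_bin between 0.002 and 0.132 m and y of sharps_tube_mid in the frame of red_bin between -0.082 and 0.082 m and z of sharps_tube_mid in the frame of red_bin below 0.06 m), for 0.2 s.
At the end, for the whole second after the job is handed in: The red-handled cart stands still on its legs again (within 3.4 degrees, about 14 mm at the handle), the yellow tube's centre is inside the red bin, less than 60 mm above the bench, and the blue-handled cart still stands (angle between each of used_cart, clean_cart's own z axis and vertical below 0.06 rad and angular speed of used_cart below 0.1 rad/s and x of sharps_tube_mid in the frame of red_bin between 0.002 and 0.132 m and y of sharps_tube_mid in the frame of red_bin between -0.082 and 0.082 m and z of sharps_tube_mid in the frame of red_bin below 0.06 m); the robot touches nothing.
It fails at once if the red-handled cart is dropped or flung (it turns faster than 2.5 rad/s, about 0.6 m/s at the handle) (angular speed of used_cart above 2.5 rad/s).
It fails at once if the blue-handled cart is lifted (by more than 6 degrees) (angle between clean_cart's own z axis and vertical above 0.1 rad).
It also fails if it takes over 45 s, if anything falls off the work surface, if the arm or the gripper's body presses on something with over 40 N, if the wrist force passes 120 N, or if a joint passes its speed limit or range.

### The arm

A 7-joint arm with a two-finger parallel gripper is mounted at the origin on the work surface. World frame = base frame: x ahead of the robot, y to its left, z up, the work surface at z = 0. Lengths are in mm, angles in rad, forces in N, time in s.
With the tool pointing down it reaches from about 400 to 900 mm from the base axis. Payload 5.5 kg.
Tool frame: the origin (TCP) lies midway between the tips of the shut fingers; the grasp point (between the pads) lies 19 mm behind it; z points along the fingers, y is the line along which they close (so a half turn about z gives the same grasp; the last joint's range is limited). The gripper opens to 92 mm and grips with 3 to 60 N. Pads are 19 mm wide; open, the fingers measure 130 mm over their backs; the gripper's body (75 mm by 190 mm) begins 47 mm behind the grasp point.
Start: joints at [1.445, 0.501, -0.427, 1.55, 0.221, 1.138, -0.21], TCP at [246.433, -601.474, 226.729] pointing down, gripper open.
Joint ranges: [-2.88, 2.88], [-0.31, 2.03], [-1.54, 1.56], [0.2, 2.42], [-1.41, 4.55], [0.19, 2.02], [-2.57, 2.57]. Speed limits (rad/s): [2.57, 2.57, 3.14, 3.14, 3.14, 3.14, 3.14].

### API

Orientations are given as a 3x3 rotation matrix whose columns are the frame's x, y, z axes.
In Python, from plant import read_state, viewer, order gives the robot as it stands.
- The arm moves only by the tool move_arm, never from a script. Its argument "deltas" is a list of rows, each a list of 2 entries, a list of its own where there are three numbers: the shift along the world's x, y, z as a fraction of full scale, then the turn about the world's z as a fraction of full scale. In form: [[[x, y, z], roll], ...]. A call has 1 to 20 rows; each row shifts and turns the commanded pose from where the row before left it; what a row does not reach is not made up. Full scale, the value 1, is 20 mm for a shift and 5 degrees for a turn. A row lasts 1/12 s, in which the tool goes at most 41.7 mm and 7.16 degrees, less where a joint would pass 70% of its speed; a pose out of reach is approached as far as the arm can. A call with a number of a shift or a turn outside -1 to 1 is refused whole. A call with a gripper value outside its range is refused whole. "jaw" is the opening, from -1 (shut) to 1 (fully open), set as the call begins (left out, the last holds). The fingers move at their own pace and stop on an object; the grip force is fixed at half the most. Time passes only in rows, so rows that do not move let the fingers close. It gives the time, the measured TCP pose, the force, the opening and the grip force at its end, in the units of the state.
- read_state(): the state, without advancing time (a new reading comes with each control period).
- viewer.get_image(name): name is "scene" or "top" or "wrist"; returns a dict with "pixels" (420x560x3 uint8, red, green, blue), "depth" (420x560 float32, mm along the optical axis (not along the pixel's ray), 0 where there is no reading), "fov_y" (degrees; the focal length in pixels is half the picture's height over the tangent of half this angle, whatever the lens; pixels are square), "cx", "cy" (the principal point, pixels), "extrinsics" (4x4, takes a point from camera to world coordinates); the wrist camera has in their place "mount" (4x4, takes a point from camera to tool coordinates, whose origin is the TCP and whose axes are the flange's). Camera axes: x right, y down, z forward; pixel columns grow to the right and rows downward; lengths in mm; the calibration is good to about 2 mm. A picture is of the moment at which its call begins: read the wrist's pose just before it.
- order.job_done(): hands the job in; it is judged then, once.
The state is a dict: "clock": time; "joint_positions": joint angles; "qvel": joint speeds; "joint_torque": joint torques, N m; "tool_pos": TCP position; "tcp_rot": TCP orientation; "ft_force": force on the tool from outside, world axes, zero at the start; "torque": the same for the moment, N m; "gripper_width": opening from 0.0 (shut) to 1.0 (fully open); "grip_force": force on a finger pad.
Only numpy, scipy, OpenCV 4.12 (cv2) and the standard library are available. Lean on these libraries where they do the work, as an engineer would, in place of code of your own. Each camera call takes 0.05 s, during which the arm holds its last target. There are 200 camera calls.

## Working session

There is one attempt and no reset: what is moved stays moved. The work goes in short steps, Python scripts to look and compute and a tool call to move; the robot and the scene stay as the last step left them, time stands still between calls to the robot, and variables do not carry over. Pictures are saved under pics/ and viewed, at most 10 in all, crops included, and the job is handed in when it is done.

Besides the shell and the picture viewer there is one more tool, called as a command line: name --argument value ..., lists and objects as JSON in quotes. move_arm: Moves the arm, as the interface text tells. Shift numbers are shares of 20 mm and turn numbers shares of 5 degrees, none past 1 either way. Its arguments: {"type":"object","properties":{"deltas":{"type":"array"},"jaw":{"type":"number"}},"required":["deltas"]}

```bash
mkdir -p pics; cat > h.py <<'E'
import numpy as np, cv2
from plant import read_state, viewer, order
def grab(n):
    s=read_state(); d=viewer.get_image(n)
    if n=="wrist":
        T=np.eye(4); T[:3,:3]=np.array(s["tcp_rot"]).reshape(3,3); T[:3,3]=s["tool_pos"]; E=T@np.array(d["mount"])
    else: E=np.array(d["extrinsics"])
    h=d["pixels"].shape[0]; f=h/2/np.tan(np.radians(d["fov_y"])/2)
    return d["pixels"],d["depth"],(f,d["cx"],d["cy"],E)
def cloud(dep,c):
    f,cx,cy,E=c; v,u=np.indices(dep.shape)
    P=np.stack([(u-cx)/f*dep,(v-cy)/f*dep,dep],-1)@E[:3,:3].T+E[:3,3]
    return P
def save(n,p): cv2.imwrite(f"pics/{n}.png",cv2.cvtColor(p,cv2.COLOR_RGB2BGR))
E
python3 - <<'E'
from h import *
for n in("scene","top"):
    p,d,c=grab(n); save(n,p); P=cloud(d,c); np.savez(n,p=p,d=d,P=P,E=c[3],f=c[0],cx=c[1],cy=c[2])
    print(n,c[0],c[3][:3,3].round(),(d>0).mean())
print(read_state())
E
```

```text
scene 381.55073668913735 [1486.  -89.  724.] 0.9961819727891157
top 515.7779104138118 [ 514.   48. 1406.] 0.9961309523809524
{'clock': 0.1, 'joint_positions': array([ 1.44521279,  0.50177796, -0.42678513,  1.55132004,  0.22081386,
        1.13832559, -0.21030246]), 'qvel': array([-0.00105372, -0.00211671,  0.0001774 , -0.0004516 , -0.00016579,
        0.0005561 ,  0.00064134]), 'joint_torque': array([-1.17305067e-02, -5.67863846e+01, -5.83866969e+00, -2.79910380e+01,
       -6.89187599e-02,  2.41188303e-02,  1.73662215e-05]), 'tool_pos': array([ 246.09774555, -600.93075204,  225.77571517]), 'tcp_rot': array([[ 9.25360629e-01,  3.79087462e-01, -6.34318682e-04],
       [ 3.79087990e-01, -9.25359141e-01,  1.65976467e-03],
       [ 4.22233841e-05, -1.77634347e-03, -9.99998421e-01]]), 'ft_force': array([-0.95701021, -0.55365129,  0.04872837]), 'torque': array([-0.01320271, -0.02354134, -0.02000683]), 'grip_force': 0.0, 'gripper_width': 1.002312801410254}
```

View pics/scene.png

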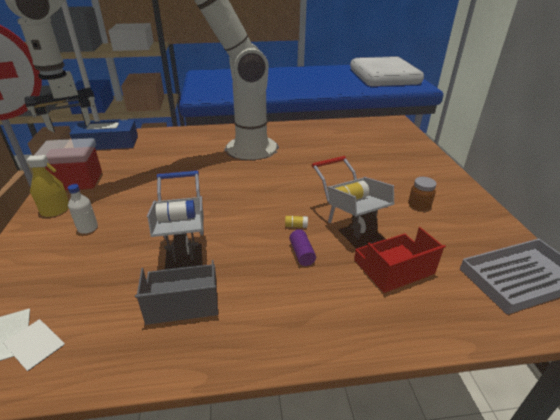

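View pics/top.png

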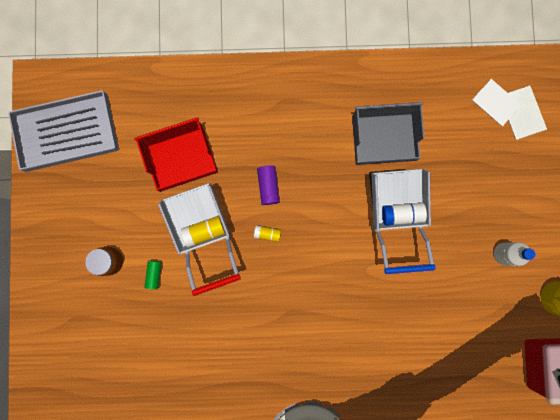

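The scene view shows the red handle at about (335,161), with the red bin at (400,258). In the top view the red handle runs from (193,292) to (240,278), the larger yellow tube is at (205,231), the red bin is at (177,153), and the blue-handled cart is well to the right at (410,268).

```bash
python3 - <<'E'
from h import *
R={}
for n,win in(("scene",(300,150,365,172)),("top",(185,268,248,300))):
    z=np.load(n+".npz"); p=z["p"].astype(int); P=z["P"]
    hsv=cv2.cvtColor(z["p"],cv2.COLOR_RGB2HSV)
    m=((hsv[...,0]<6)|(hsv[...,0]>174))&(hsv[...,1]>170)&(hsv[...,2]>70)
    w=np.zeros_like(m); w[win[1]:win[3],win[0]:win[2]]=1; mh=m&w
    v,u=np.nonzero(mh); (c0,sz,a)=cv2.minAreaRect(np.c_[u,v].astype(np.float32))
    Q=P[mh]; ok=np.abs(Q[:,2]-np.median(Q[:,2]))<25; Q=Q[ok]
    mid=Q.mean(0); _,_,V=np.linalg.svd(Q-mid,full_matrices=False); t=(Q-mid)@V[0]
    print(n,"n",len(Q),"px",c0,sz,"mean",mid.round(1),"dir",V[0].round(3),"len",np.percentile(t,[1,99]).round(1),"z",np.percentile(Q[:,2],[5,50,95]).round(1))
    E=z["E"]; r=E[:3,:3]@np.array([(c0[0]-z["cx"])/z["f"],(c0[1]-z["cy"])/z["f"],1]); R[n]=(E[:3,3],r/np.linalg.norm(r))
    if n=="top":
        b=m.copy(); b[:, :130]=0; b[:,220:]=0; b[:110]=0; b[192:]=0
        Q=P[b]; print("bin z",np.percentile(Q[:,2],[2,50,98]).round(1)); fl=Q[Q[:,2]<20]; print("bin floor rect",cv2.minAreaRect(fl[:,:2].astype(np.float32)), cv2.minAreaRect(Q[:,:2].astype(np.float32)))
        y=(hsv[...,0]>20)&(hsv[...,0]<32)&(hsv[...,1]>150)&(hsv[...,2]>90); y[:, :175]=0; y[:,232:]=0; y[:210]=0;y[250:]=0
        Q=P[y]; print("tube",Q.mean(0).round(1),Q[:,2].max())
(o1,d1),(o2,d2)=R["scene"],R["top"]
s=np.linalg.lstsq(np.c_[d1,-d2],o2-o1,rcond=None)[0]; A=o1+s[0]*d1;B=o2+s[1]*d2
print("tri",((A+B)/2).round(1),"gap",np.linalg.norm(A-B).round(1))
E
```

```text
scene n 109 px (328.2443542480469, 161.05897521972656) (3.67270565032959, 32.97939682006836) mean [444.3 215.8 154.9] dir [ 0.306 -0.952  0.002] len [-56.7  56.4] z [150.1 155.6 158.2]
top n 287 px (215.4208221435547, 284.27825927734375) (6.0540547370910645, 49.979583740234375) mean [440.1 218.  156.3] dir [-0.31   0.951  0.004] len [-57.6  58.4] z [151.6 156.3 160.8]
bin z [-1.8  6.3 99.6]
bin floor rect ((778.7091674804688, 338.37847900390625), (145.00743103027344, 189.38975524902344), 16.264009475708008) ((662.24658203125, 257.7196960449219), (473.7555847167969, 198.66030883789062), 31.927692413330078)
tube [572.4 241.9 138.6] 1406.0644872490861
tri [439.6 217.6 151.4] gap 3.5
```

Handle centre is about (441,217,150), which agrees with the expected 150 mm height and the 115 mm bar length. Cart yaw is about 18°. I'll approach along an arc at 300 mm, clear of the blue cart.

move_arm --deltas '[[[0.3, 0.6, 1], 0.43], [[0.56, 1, 1], 0.43], [[0.56, 1, 1], 0.43], [[0.56, 1, 1], 0.43], [[0.56, 1, 0.5], 0.43], [[0.56, 1, 0], 0.43], [[0.56, 1, 0], 0.43], [[0.56, 1, 0], 0.43], [[0.56, 1, 0], 0.43], [[0.56, 1, 0], 0.43], [[0.56, 1, 0], 0.43], [[0.56, 1, 0], 0.43], [[0.56, 1, 0], 0.43], [[0.56, 1, 0], 0.43], [[0.56, 1, 0], 0.43], [[0.56, 1, 0], 0.43], [[0.56, 1, 0], 0.43], [[0.56, 1, 0], 0.43], [[0.56, 1, 0], 0.43], [[0.56, 1, 0], 0.43]]' --jaw 1

```text
clock: 1.77
tool_pos: [466.1, -207.3, 316.8]
tcp_rot: [[0.415, 0.91, 0.0], [0.91, -0.415, -0.0], [0.0, 0.0, -1.0]]
ft_force: [0.8, 0.1, -0.4]
gripper_width: 1.002
grip_force: 0.0
```

move_arm --deltas '[[[-0.1, 1, 0], 0.43], [[-0.1, 1, 0], 0.43], [[-0.1, 1, 0], 0.43], [[-0.1, 1, 0], 0.43], [[-0.1, 1, 0], 0.43], [[-0.1, 1, 0], 0.43], [[-0.1, 1, 0], 0.43], [[-0.1, 1, 0], 0.43], [[-0.1, 1, 0], 0.43], [[-0.1, 1, 0], 0.43], [[-0.1, 1, 0], 0.43], [[-0.1, 1, 0], 0.43], [[-0.1, 1, 0], 0.43], [[-0.1, 1, 0], 0.43], [[-0.1, 1, 0], 0.43], [[-0.1, 1, 0], 0.43], [[-0.1, 1, 0], 0.43], [[-0.1, 1, 0], 0.43], [[-0.1, 1, 0], 0.43], [[0, 0.9, 0], 0.2]]'

```text
clock: 3.43
tool_pos: [426.3, 190.8, 316.8]
tcp_rot: [[-0.299, 0.954, 0.0], [0.954, 0.299, 0.0], [0.0, 0.0, -1.0]]
ft_force: [0.3, 0.1, -0.1]
gripper_width: 0.999
grip_force: 0.0
```

```bash
python3 - <<'E'
from h import *
s=read_state(); print(s["clock"],s["tool_pos"].round(1),s["tcp_rot"].round(3),s["joint_positions"].round(2))
p,d,c=grab("wrist"); save("w1",p); P=cloud(d,c)
hsv=cv2.cvtColor(p,cv2.COLOR_RGB2HSV)
m=((hsv[...,0]<6)|(hsv[...,0]>174))&(hsv[...,1]>170)&(hsv[...,2]>70)&(np.linalg.norm(P-[441,217,153],axis=-1)<75)
Q=P[m]; 
if len(Q):
    mid=Q.mean(0);_,_,V=np.linalg.svd(Q-mid,full_matrices=False);t=(Q-mid)@V[0]
    print(len(Q),mid.round(1),V[0].round(3),np.percentile(t,[1,99]),Q[:,2].max())
E
```

```text
3.4333 [426.3 190.8 316.8] [[-0.299  0.954  0.   ]
 [ 0.954  0.299  0.   ]
 [ 0.     0.    -1.   ]] [ 0.6   0.18 -1.19  1.86  0.17  1.22 -0.33]
1592 [437.9 219.9 156.3] [ 0.305 -0.952 -0.001] [-56.1022171   60.51618411] 160.11163196723322
```

View pics/w1.png

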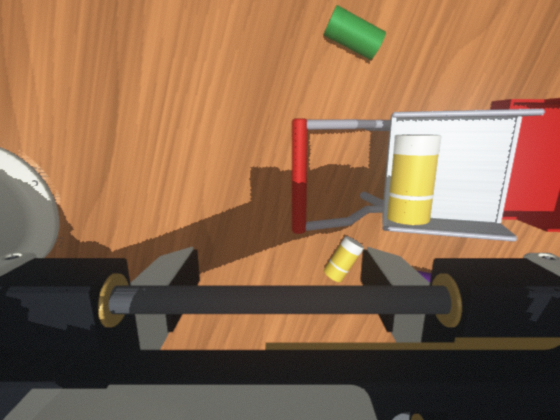

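The wrist view shows the red bar from (299,120) to (299,232), free between its arms, with the yellow tube in the tub at (413,180). I'll take the centre as (440,218,150) and descend to TCP z = 131.

move_arm --deltas '[[[0.35, 0.7, 0], 0.1], [[0.35, 0.65, -0.3], 0], [[0, 0, -1], 0], [[0, 0, -1], 0], [[0, 0, -1], 0], [[0, 0, -1], 0], [[0, 0, -1], 0], [[0, 0, -1], 0], [[0, 0, -1], 0], [[0, 0, -1], 0], [[0, 0, -0.6], 0], [[0, 0, -0.4], 0], [[0, 0, 0], 0], [[0, 0, 0], 0]]'

```text
clock: 4.65
tool_pos: [441.2, 216.1, 131.0]
tcp_rot: [[-0.303, 0.953, -0.0], [0.953, 0.303, 0.001], [0.001, 0.0, -1.0]]
ft_force: [0.4, -0.5, 0.6]
gripper_width: 0.997
grip_force: 0.0
```

move_arm --deltas '[[[0, 0, 0], 0], [[0, 0, 0], 0], [[0, 0, 0], 0], [[0, 0, 0], 0], [[0, 0, 0], 0], [[0, 0, 0], 0], [[0, 0, 0], 0], [[0, 0, 0], 0], [[0, 0, 0], 0], [[0, 0, 0], 0]]' --jaw -1

```text
clock: 5.48
tool_pos: [441.2, 215.5, 130.7]
tcp_rot: [[-0.303, 0.953, -0.0], [0.953, 0.303, 0.0], [0.0, -0.0, -1.0]]
ft_force: [0.6, 0.2, 0.2]
gripper_width: 0.328
grip_force: 0.0
```

move_arm --deltas '[[[0, 0, 0], 0], [[0, 0, 0], 0], [[0, 0, 0], 0], [[0, 0, 0], 0], [[0, 0, 0], 0], [[0, 0, 0], 0]]'

```text
clock: 5.98
tool_pos: [440.4, 215.3, 130.6]
tcp_rot: [[-0.303, 0.953, -0.001], [0.953, 0.303, -0.001], [-0.0, -0.001, -1.0]]
ft_force: [-4.2, -1.2, 4.0]
gripper_width: 0.161
grip_force: 30.0
```

```bash
python3 - <<'E'
import numpy as np
u=np.array([.952,.305]); pr=None
for t in range(0,48,2):
    a=np.radians(t); x=-210*np.cos(a)+100*np.sin(a); z=210*np.sin(a)+100*np.cos(a)
    q=np.r_[u*(x+210),z-100]
    if pr is not None: print(t,((q-pr)/20).round(2),q.round(0))
    pr=q
E
```

```text
2 [0.17 0.06 0.36] [3. 1. 7.]
4 [0.18 0.06 0.36] [ 7.  2. 14.]
6 [0.2  0.06 0.35] [11.  4. 21.]
8 [0.21 0.07 0.34] [15.  5. 28.]
10 [0.22 0.07 0.33] [20.  6. 35.]
12 [0.23 0.07 0.33] [24.  8. 41.]
14 [0.24 0.08 0.32] [29.  9. 48.]
16 [0.25 0.08 0.31] [34. 11. 54.]
18 [0.26 0.08 0.3 ] [39. 13. 60.]
20 [0.27 0.09 0.29] [45. 14. 66.]
22 [0.28 0.09 0.28] [50. 16. 71.]
24 [0.29 0.09 0.27] [56. 18. 77.]
26 [0.3  0.1  0.26] [62. 20. 82.]
28 [0.31 0.1  0.25] [68. 22. 87.]
30 [0.31 0.1  0.24] [74. 24. 92.]
32 [0.32 0.1  0.22] [81. 26. 96.]
34 [0.33 0.11 0.21] [ 87.  28. 100.]
36 [0.34 0.11 0.2 ] [ 94.  30. 104.]
38 [0.34 0.11 0.19] [101.  32. 108.]
40 [0.35 0.11 0.17] [108.  35. 112.]
42 [0.35 0.11 0.16] [115.  37. 115.]
44 [0.36 0.12 0.15] [122.  39. 118.]
46 [0.36 0.12 0.14] [130.  41. 121.]
```

The grip is on the bar (14.8 mm opening, 30 N), so I'll lift along the arc.

move_arm --deltas '[[[0.17, 0.06, 0.36], 0], [[0.18, 0.06, 0.36], 0], [[0.2, 0.06, 0.35], 0], [[0.21, 0.07, 0.34], 0], [[0.22, 0.07, 0.33], 0], [[0.23, 0.07, 0.33], 0], [[0.24, 0.08, 0.32], 0], [[0.25, 0.08, 0.31], 0], [[0.26, 0.08, 0.3], 0], [[0.27, 0.09, 0.29], 0]]'

```text
clock: 6.82
tool_pos: [483.5, 229.3, 197.2]
tcp_rot: [[-0.303, 0.953, -0.005], [0.953, 0.303, -0.003], [-0.001, -0.006, -1.0]]
ft_force: [-10.8, -4.3, 6.4]
gripper_width: 0.165
grip_force: 30.0
```

```bash
cat > look.py <<'E'
from h import *
import sys
s=read_state(); print(s["clock"],s["tool_pos"].round(1),s["ft_force"].round(1),s["gripper_width"])
for n in("scene","top"):
    p,d,c=grab(n); P=cloud(d,c); hsv=cv2.cvtColor(p,cv2.COLOR_RGB2HSV)
    y=(hsv[...,0]>20)&(hsv[...,0]<32)&(hsv[...,1]>150)&(hsv[...,2]>90)
    k,l,st,ce=cv2.connectedComponentsWithStats(y.astype(np.uint8))
    for i in range(1,k):
        if st[i,4]>40: print(n,ce[i].round(),st[i,4],np.median(P[l==i],0).round())
    if len(sys.argv)>1: save(sys.argv[1]+n,p)
E
python3 look.py
```

```text
6.8167 [483.5 229.3 197.2] [-10.8  -4.3   6.4] 0.16497984474086352
scene [ 47. 193.] 1180 [ 401. -666.   78.]
scene [362. 188.] 163 [610. 271. 152.]
scene [349. 189.] 67 [617. 232. 156.]
scene [288. 220.] 59 [570.  69.  26.]
scene [297. 221.] 87 [577.  98.  28.]
top [211. 215.] 231 [607. 227. 157.]
top [193. 218.] 198 [602. 269. 159.]
top [265. 233.] 141 [565. 101.  31.]
top [276. 235.] 94 [559.  72.  31.]
top [552. 298.] 498 [ 376. -638.   48.]
```

move_arm --deltas '[[[0.28, 0.09, 0.28], 0], [[0.29, 0.09, 0.27], 0], [[0.3, 0.1, 0.26], 0], [[0.15, 0.05, 0.13], 0], [[0.15, 0.05, 0.13], 0], [[0.15, 0.05, 0.12], 0], [[0.15, 0.05, 0.12], 0], [[0, 0, 0], 0], [[0, 0, 0], 0], [[0, 0, 0], 0], [[0, 0, 0], 0], [[0, 0, 0], 0], [[0, 0, 0], 0]]'

```text
clock: 8.0
tool_pos: [514.2, 239.2, 224.8]
tcp_rot: [[-0.303, 0.953, -0.002], [0.953, 0.303, -0.002], [-0.002, -0.002, -1.0]]
ft_force: [-11.6, -5.4, 13.2]
gripper_width: 0.16
grip_force: 30.0
```

```bash
python3 look.py
```

```text
8.0 [514.2 239.2 224.8] [-11.6  -5.4  13.2] 0.15958606683795756
scene [ 48. 193.] 1203 [ 401. -666.   78.]
scene [288. 220.] 59 [570.  69.  28.]
scene [298. 221.] 88 [576.  98.  27.]
top [189. 139.] 216 [820. 296.  49.]
top [174. 144.] 302 [807. 338.  49.]
top [269. 234.] 237 [562.  90.  31.]
top [552. 298.] 484 [ 376. -638.   49.]
```

The tube's surface is at z ≈ 49, which puts it lying in the bin. I'll hold briefly and confirm with a picture.

move_arm --deltas '[[[0, 0, 0], 0], [[0, 0, 0], 0], [[0, 0, 0], 0], [[0, 0, 0], 0], [[0, 0, 0], 0], [[0, 0, 0], 0]]'

```text
clock: 8.6
tool_pos: [514.2, 239.2, 224.8]
tcp_rot: [[-0.303, 0.953, -0.002], [0.953, 0.303, -0.002], [-0.002, -0.002, -1.0]]
ft_force: [-11.2, -5.7, 13.0]
gripper_width: 0.162
grip_force: 30.0
```

```bash
python3 look.py a | grep top
```

```text
top [189. 139.] 211 [819. 296.  50.]
top [174. 144.] 301 [808. 338.  50.]
top [265. 233.] 143 [565. 101.  31.]
top [276. 235.] 95 [559.  72.  31.]
top [552. 298.] 487 [ 375. -638.   48.]
```

View pics/atop.png

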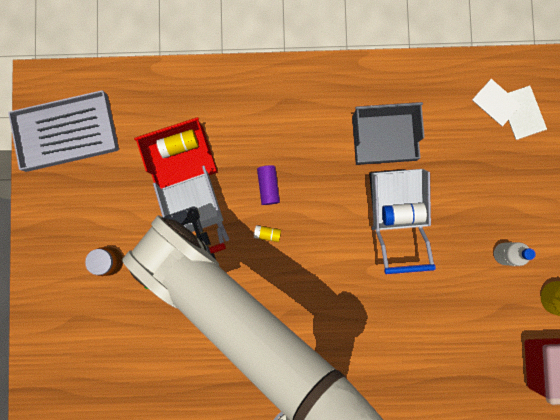

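The tube lies flat in the red bin at (177,142), and the cart is still tipped. Next I'll lower it along the same arc.

move_arm --deltas '[[[-0.3, -0.1, -0.24], 0], [[-0.3, -0.1, -0.26], 0], [[-0.3, -0.1, -0.26], 0], [[-0.29, -0.09, -0.27], 0], [[-0.28, -0.09, -0.28], 0], [[-0.27, -0.09, -0.29], 0], [[-0.26, -0.08, -0.3], 0], [[-0.25, -0.08, -0.31], 0], [[-0.24, -0.08, -0.32], 0], [[-0.23, -0.07, -0.33], 0], [[-0.22, -0.07, -0.33], 0], [[-0.1, -0.03, -0.17], 0], [[-0.1, -0.03, -0.17], 0], [[-0.1, -0.03, -0.17], 0], [[-0.1, -0.03, -0.17], 0], [[-0.09, -0.03, -0.17], 0], [[-0.09, -0.03, -0.17], 0]]'

```text
clock: 10.12
tool_pos: [444.6, 216.6, 139.1]
tcp_rot: [[-0.303, 0.953, -0.0], [0.953, 0.303, -0.001], [-0.001, -0.001, -1.0]]
ft_force: [-6.4, -2.8, 2.2]
gripper_width: 0.166
grip_force: 30.0
```

move_arm --deltas '[[[-0.05, -0.02, -0.1], 0], [[-0.05, -0.02, -0.1], 0], [[-0.05, -0.02, -0.1], 0], [[-0.03, 0, -0.08], 0], [[0, 0, 0], 0], [[0, 0, 0], 0], [[0, 0, 0], 0]]'

```text
clock: 10.7
tool_pos: [441.1, 215.5, 131.5]
tcp_rot: [[-0.303, 0.953, -0.0], [0.953, 0.303, -0.001], [-0.001, -0.001, -1.0]]
ft_force: [-6.1, -2.6, 2.5]
gripper_width: 0.163
grip_force: 30.0
```

move_arm --deltas '[[[-0.03, 0, -0.05], 0], [[0, 0, 0], 0], [[0, 0, 0], 0]]'

```text
clock: 10.95
tool_pos: [440.7, 215.3, 130.6]
tcp_rot: [[-0.303, 0.953, -0.0], [0.953, 0.303, -0.001], [-0.001, -0.001, -1.0]]
ft_force: [-5.9, -3.0, 1.2]
gripper_width: 0.164
grip_force: 30.0
```

move_arm --deltas '[[[0, 0, 0], 0], [[0, 0, 0], 0], [[0, 0, 0], 0], [[0, 0, 0], 0], [[0, 0, 0], 0], [[0, 0, 0], 0], [[0, 0, 0], 0], [[0, 0, 0], 0], [[0, 0, 0], 0], [[0, 0, 0], 0], [[0, 0, 0], 0], [[0, 0, 0], 0], [[0, 0, 0], 0], [[0, 0, 0], 0]]' --jaw 1

```text
clock: 12.12
tool_pos: [440.7, 215.7, 129.9]
tcp_rot: [[-0.303, 0.953, 0.0], [0.953, 0.303, 0.0], [0.0, 0.0, -1.0]]
ft_force: [0.4, 0.1, 0.3]
gripper_width: 0.998
grip_force: 0.0
```

move_arm --deltas '[[[0, 0, 0.3], 0], [[0, 0, 0.6], 0], [[0, 0, 1], 0], [[0, 0, 1], 0], [[0, 0, 1], 0], [[0, 0, 1], 0], [[0, 0, 1], 0], [[0, 0, 1], 0], [[0, -0.5, 1], 0], [[0, -1, 0], 0], [[0, -1, 0], 0], [[0, -1, 0], 0], [[0, -1, 0], 0], [[0, -1, 0], 0], [[0, 0, 0], 0], [[0, 0, 0], 0]]'

```text
clock: 13.45
tool_pos: [440.8, 104.9, 288.7]
tcp_rot: [[-0.3, 0.954, 0.001], [0.954, 0.3, -0.001], [-0.001, 0.001, -1.0]]
ft_force: [-0.1, 0.0, -0.2]
gripper_width: 0.999
grip_force: 0.0
```

```bash
python3 look.py b
```

```text
13.45 [440.8 104.9 288.7] [-0.1  0.  -0.2] 0.9990852561510111
scene [ 47. 193.] 1193 [ 401. -666.   79.]
scene [288. 221.] 59 [571.  68.  26.]
scene [297. 221.] 77 [577.  96.  27.]
top [189. 139.] 214 [820. 296.  49.]
top [174. 144.] 303 [807. 338.  50.]
top [270. 234.] 237 [562.  90.  30.]
top [552. 298.] 463 [ 375. -638.   50.]
```

View pics/bscene.png

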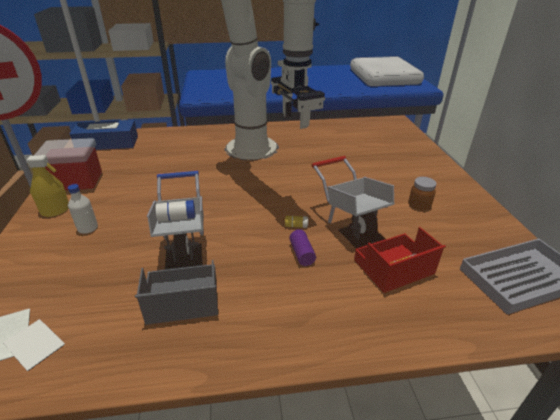

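The red cart's handle is back at about (333,161), so it is standing again with an empty tub. The blue cart is unchanged, the arm is clear, and the top view places the tube in the bin.

```bash
python3 -c "
from plant import order
print(order.job_done())"
```

```text
the job is handed in; nothing more can be done
None
```

The yellow tube lies in the red bin, the red-handled cart stands on its legs and is released, the blue-handled cart was not touched, and the job was handed in with the clock at about 13.5 s; no verdict was returned.

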